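# Return the aquarium test reagents to their matching holders

### The arm

A 6-joint arm with a two-finger parallel gripper is mounted at the origin on the work surface. World frame = base frame: x ahead of the robot, y to its left, z up, the work surface at z = 0. Lengths are in m, angles in rad, forces in N, time in s.
With the tool pointing down it reaches from about 0.325 to 0.775 m from the base axis. Payload 5.5 kg.
Tool frame: the origin (TCP) lies at the centre of the arm's flange, where the gripper is bolted on; the fingertips stand 173 mm ahead of it and the grasp point (between the pads) lies 155 mm ahead of it; z points along the fingers, y is the line along which they close (so a half turn about z gives the same grasp; the last joint's range is limited). The gripper opens to 85 mm and grips with 20 to 120 N. Pads are 22 mm wide; open, the fingers measure 114 mm over their backs; the gripper's body (76 mm by 85 mm) begins 54 mm behind the grasp point. The pads swing forward as they close: fully open they stand 13 mm farther back than shut.
Start: joints at [1.263, 0.091, 1.231, -0, 1.82, -0.057], TCP at [0.149, 0.581, 0.405] pointing down, gripper open.
Joint ranges: [-2.87, 2.87], [-0.86, 2.18], [0.17, 2.46], [-1.51, 4.65], [0.06, 2.69], [-2.65, 2.65]. Speed limits (rad/s): [2.57, 2.57, 3.01, 3.14, 3.14, 3.14].

### API

Orientations are given as a rotation vector (axis times angle).
In Python, from bench import readout, vision, ticket gives the robot as it stands.
- The arm moves only by the tool move_arm, never from a script. Its argument "increments" is text: rows parted by semicolons, each of 6 numbers parted by spaces: the shift along the world's x, y, z in m, then the turn, a rotation vector about the world's x, y, z in rad. A call has 1 to 12 rows; each row is the pose to reach, as a shift and turn from the pose commanded when the call began; what a row does not reach only later rows make up. A row lasts 1/12 s, in which the tool goes at most 41.7 mm and 7.16 degrees, less where a joint would pass 70% of its speed; a pose out of reach is approached as far as the arm can. A call with a gripper value outside its range is refused whole. "hand" is the closure in counts, from 0 (fully open) to 255 (shut), set as the call begins (left out, the last holds). The fingers move at their own pace and stop on an object; "newtons" is the grip in N (left out, the last holds). Time passes only in rows, so rows that repeat a pose let the fingers close. It gives the time, the measured TCP pose, the force, the opening and the grip force at its end, in the units of the state.
- readout.get_obs(): the state, without advancing time (a new reading comes with each control period).
- vision.read_camera(name): name is "scene" or "top" or "wrist"; returns a dict with "frame" (400x640x3 uint8, red, green, blue), "camera_matrix" (3x3 intrinsics, pixels), "R" (3x3) and "t" (3): a world point X has camera coordinates R X + t. Camera axes: x right, y down, z forward; pixel columns grow to the right and rows downward; lengths in m; the calibration is good to about 2 mm. The wrist camera is an equidistant fisheye: a pixel r from the principal point sees the ray r / f radians off the axis. A picture is of the moment at which its call begins. There is no depth.
- ticket.hand_in(): hands the job in; it is judged then, once.
The state is a dict: "t": time; "q": joint angles; "joint_vel": joint speeds; "joint_efforts": joint torques, N m; "ee_pos": TCP position; "tcp_rot": TCP orientation; "ft_force": force on the tool from outside, world axes, zero at the start; "moment": the same for the moment, N m; "width": finger opening in m; "finger_force": force on a finger pad.
Only numpy, scipy, OpenCV 4.12 (cv2) and the standard library are available. Lean on these libraries where they do the work, as an engineer would, in place of code of your own. Each camera call takes 0.05 s, during which the arm holds its last target. There are 200 camera calls.

### The job

The water tests are done: stand each reagent container upright in the holder made for it, matching both colour and size - the dropper bottles in the small holders, the jars in the large ones, red to red and yellow to yellow. Set them down rather than dropping them, knock none over, and leave the steel cup and the green magnet cleaner where they are.

Things in the scene. Friction and masses are not known exactly. Their poses are not given: they have to be found in the camera images.
- bottle_red_center (a point): Small upright dropper bottle: white round body 26 mm in diameter up to 48 mm height, with a red band and a red pointed cap (23 mm wide, tapering to the top); 70 mm tall in all. Loose, 40 to 85 g. The point is its centre, on its axis, 35 mm above its underside; z is up along the bottle. The body can be gripped up to 48 mm above the underside.
- bottle_yellow_center (a point): Small upright dropper bottle: white round body 26 mm in diameter up to 48 mm height, with a yellow band and a yellow pointed cap (23 mm wide, tapering to the top); 70 mm tall in all. Loose, 40 to 85 g. The point is its centre, on its axis, 35 mm above its underside; z is up along the bottle. The body can be gripped up to 48 mm above the underside.
- jar_red_center (a point): Squat upright jar: white round body with a red band and a flat red lid, 48 mm in diameter all the way up, 60 mm tall. Loose, 90 to 185 g. The point is its centre, on its axis, 30 mm above its underside; z is up along the jar.
- jar_yellow_center (a point): Squat upright jar: white round body with a yellow band and a flat yellow lid, 48 mm in diameter all the way up, 60 mm tall. Loose, 90 to 185 g. The point is its centre, on its axis, 30 mm above its underside; z is up along the jar.
- holder_bottle_red: Small red round holder, fixed to the bench: an open shallow red cup, 52 mm outside and 44 mm inside diameter, rim 14 mm above the bench, inner floor 4 mm above the bench. It is meant for the red bottle. The origin is the centre of its underside, on the bench; z is up.
- holder_bottle_yellow: Small yellow round holder, fixed to the bench: an open shallow yellow cup, 52 mm outside and 44 mm inside diameter, rim 14 mm above the bench, inner floor 4 mm above the bench. It is meant for the yellow bottle. The origin is the centre of its underside, on the bench; z is up.
- holder_jar_red: Large red round holder, fixed to the bench: an open shallow red cup, 74 mm outside and 66 mm inside diameter, rim 14 mm above the bench, inner floor 4 mm above the bench. It is meant for the red jar. The origin is the centre of its underside, on the bench; z is up.
- holder_jar_yellow: Large yellow round holder, fixed to the bench: an open shallow yellow cup, 74 mm outside and 66 mm inside diameter, rim 14 mm above the bench, inner floor 4 mm above the bench. It is meant for the yellow jar. The origin is the centre of its underside, on the bench; z is up.
- steel_cup: Open steel measuring cup standing on the bench, 66 mm across, 45 mm tall; a bystander, loose. Origin at the centre of its underside.
- magnet_cleaner: Green glass-cleaning magnet with a grey pad on top, 70 x 60 x 38 mm; a bystander, loose, lying on the bench. Origin at the centre of its underside.

How it is judged:
At the end, for the whole second after the job is handed in: Each of the two bottles and two jars stands upright (within about 6 degrees), at rest, on the inner floor of the holder of its own colour and size: its axis within 12 mm of the holder's axis and its height within 4 mm of standing on the floor (horizontal distance between bottle_red_center and holder_bottle_red below 0.012 m and z of bottle_red_center in the frame of holder_bottle_red between 0.035 and 0.043 m and angle between each of bottle_red_center, bottle_yellow_center, jar_red_center, jar_yellow_center's own z axis and vertical below 0.1 rad and linear speed of each of bottle_red, bottle_yellow, jar_red, jar_yellow below 0.02 m/s and horizontal distance between bottle_yellow_center and holder_bottle_yellow below 0.012 m and z of bottle_yellow_center in the frame of holder_bottle_yellow between 0.035 and 0.043 m and horizontal distance between jar_red_center and holder_jar_red below 0.012 m and z of jar_red_center in the frame of holder_jar_red between 0.03 and 0.038 m and horizontal distance between jar_yellow_center and holder_jar_yellow below 0.012 m and z of jar_yellow_center in the frame of holder_jar_yellow between 0.03 and 0.038 m); the robot touches nothing.
It fails at once if a bottle or jar is tipped over (more than about 45 degrees) (angle between any of bottle_red_center, bottle_yellow_center, jar_red_center, jar_yellow_center's own z axis and vertical above 0.8 rad).
It fails at once if a bottle or jar is dropped (out of the fingers and faster than 0.6 m/s: a fall of about 20 mm) ((contact force between the fingers and bottle_red below 0.05 N and linear speed of bottle_red above 0.6 m/s) or (contact force between the fingers and bottle_yellow below 0.05 N and linear speed of bottle_yellow above 0.6 m/s) or (contact force between the fingers and jar_red below 0.05 N and linear speed of jar_red above 0.6 m/s) or (contact force between the fingers and jar_yellow below 0.05 N and linear speed of jar_yellow above 0.6 m/s)).
It fails at once if the steel cup is pushed more than 30 mm from its place (distance of steel_cup from where it was at the start of the episode above 0.03 m).
It fails at once if the magnet cleaner is pushed more than 30 mm from its place (distance of magnet_cleaner from where it was at the start of the episode above 0.03 m).
It also fails if it takes over 120 s, if anything falls off the work surface, if the arm or the gripper's body presses on something with over 40 N, if the wrist force passes 120 N, or if a joint passes its speed limit or range.

## Working session

There is one attempt and no reset: what is moved stays moved. The work goes in short steps, Python scripts to look and compute and a tool call to move; the robot and the scene stay as the last step left them, time stands still between calls to the robot, and variables do not carry over. Pictures are saved under pics/ and viewed, at most 14 in all, crops included, and the job is handed in when it is done.

Besides the shell and the picture viewer there is one more tool, called after "Emit:" as name(argument=value, ...), one argument or row to a line, values as JSON. move_arm: Moves the arm, as the interface text tells. Its arguments: {"type":"object","properties":{"increments":{"type":"string"},"hand":{"type":"number"},"newtons":{"type":"number"}},"required":["increments"]}

```bash
ls; mkdir -p pics
python3 - <<'E'
from bench import readout, vision
import cv2, numpy as np
print(readout.get_obs())
for n in ("scene","top"):
    c=vision.read_camera(n); cv2.imwrite(f"pics/{n}0.png",c["frame"][:,:,::-1]); print(n,c["camera_matrix"].tolist(),c["R"].tolist(),c["t"].tolist(), -c["R"].T@c["t"])
E
```

```text
pics
{'t': 0.0, 'q': array([ 1.26328640e+00,  9.18610654e-02,  1.23191446e+00, -9.54688531e-06,
        1.81978659e+00, -5.67081670e-02]), 'joint_vel': array([ 0.00027456, -0.00092226,  0.00036931,  0.00026873,  0.00016436,
       -0.0006983 ]), 'joint_efforts': array([-4.49392383e-04, -4.58718109e+01, -4.18037224e+01, -1.19071537e-04,
        1.11474650e-02, -7.61455368e-06]), 'ee_pos': array([0.14893284, 0.58127797, 0.40353307]), 'tcp_rot': array([-3.92886767e-01, -3.11657687e+00,  3.04475877e-03]), 'ft_force': array([-1.12118561, -0.56398795, -0.52946129]), 'moment': array([ 0.01877329, -0.02085465,  0.02514437]), 'finger_force': 0.0, 'width': 0.08541924722926197}
scene [[374.5430511298541, 0.0, 315.2538897494624], [0.0, 374.5430511298541, 205.44267787531777], [0.0, 0.0, 1.0]] [[-0.4312962126313766, 0.902172230015207, -0.00829725009981881], [0.5218130700657244, 0.24193670607442827, -0.8180328539627483], [-0.7359991147266509, -0.35714408526985886, -0.5751116460986876]] [0.21847201475591638, -0.24255989197207156, 1.3496523498049413] [1.21414001 0.34360511 0.57959154]
top [[418.3610815350851, 0.0, 321.8533096476618], [0.0, 418.3610815350851, 201.16755665558483], [0.0, 0.0, 1.0]] [[-0.011134818681588922, -0.9999063712922066, -0.007953896037837948], [-0.9854233768556713, 0.012323225356284688, -0.16967293969040656], [0.16975507108565052, 0.005948677674140404, -0.985468329818181]] [0.01116055253193819, 0.5324668385044677, 1.053468182965548] [ 0.34599797 -0.00166894  1.12859351]
```

View pics/scene0.png

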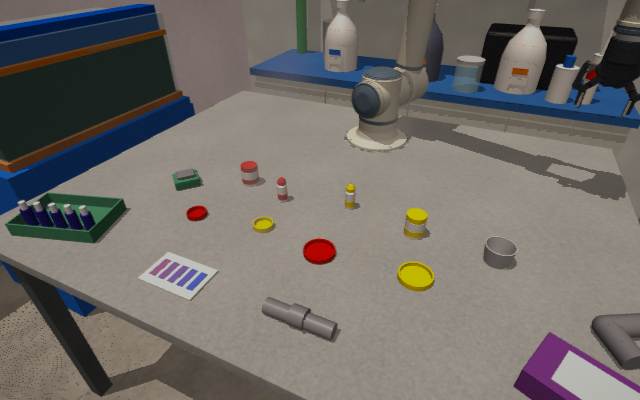

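View pics/top0.png

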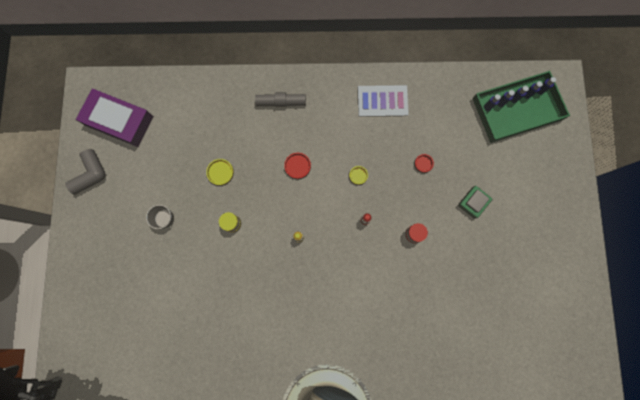

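The scene and top views both show all the targets, listed here as scene / top pixels.

| Item | Scene | Top |
|---|---|---|
| Red jar | (250,174) | (417,233) |
| Red bottle | (282,189) | (367,218) |
| Yellow bottle | (350,196) | (298,237) |
| Yellow jar | (416,223) | (228,221) |
| Small red holder | (197,213) | (424,164) |
| Small yellow holder | (263,225) | (358,176) |
| Large red holder | (320,251) | (297,166) |
| Large yellow holder | (416,276) | (220,172) |

The steel cup is at top (160,217) and the cleaner at top (476,201). Next I'll triangulate the colour blobs across the two views.

```bash
cat > h.py <<'E'
from bench import readout, vision
import cv2, numpy as np
def masks(f):
    h=cv2.cvtColor(f,cv2.COLOR_RGB2HSV); H,S,V=cv2.split(h)
    return {"r":(((H<8)|(H>172))&(S>130)&(V>60)).astype(np.uint8),"y":((H>20)&(H<36)&(S>130)&(V>60)).astype(np.uint8)}
def blobs(f,col,amin=8):
    n,l,s,c=cv2.connectedComponentsWithStats(masks(f)[col])
    return [(s[i],c[i],l==i) for i in range(1,n) if s[i][4]>=amin]
def ray(c,uv):
    K=c["camera_matrix"];d=c["R"].T@np.linalg.solve(K,[uv[0],uv[1],1.]);return -c["R"].T@c["t"],d/np.linalg.norm(d)
def onz(c,uv,z):
    o,d=ray(c,uv);return o+d*(z-o[2])/d[2]
def tri(c1,p1,c2,p2):
    o1,d1=ray(c1,p1);o2,d2=ray(c2,p2)
    s=np.linalg.lstsq(np.c_[d1,-d2],o2-o1,rcond=None)[0]
    a=o1+s[0]*d1;b=o2+s[1]*d2;return (a+b)/2,np.linalg.norm(a-b)
def proj(c,X):
    p=c["camera_matrix"]@(c["R"]@np.asarray(X)+c["t"]);return p[:2]/p[2]
E
python3 - <<'E'
from h import *
np.set_printoptions(precision=4,suppress=True)
for n in("scene","top"):
    f=cv2.imread(f"pics/{n}0.png")[:,:,::-1].copy()
    for c in "ry":
        for s,p,m in blobs(f,c): print(n,c,"box",s[:4],"area",s[4],"cen",p)
E
```

```text
scene r box [586  69  11  11] area 78 cen [590.8333  74.3846]
scene r box [241 161  16  11] area 125 cen [247.704 165.536]
scene r box [278 177   7   8] area 43 cen [280.8837 180.4651]
scene r box [243 180   7   4] area 19 cen [246.     181.7368]
scene r box [278 194   9   6] area 38 cen [281.8947 196.7368]
scene r box [186 206  21  15] area 259 cen [196.3436 212.9073]
scene r box [303 238  33  27] area 689 cen [318.9376 251.029 ]
scene y box [346 184   9   9] area 63 cen [350.2063 188.1587]
scene y box [345 201  10   7] area 52 cen [349.3846 204.0385]
scene y box [406 208  22  17] area 287 cen [416.3066 215.8641]
scene y box [253 216  21  17] area 281 cen [262.6192 224.1601]
scene y box [404 227  21  11] area 104 cen [413.1154 233.5   ]
scene y box [397 261  37  30] area 866 cen [415.2252 275.8072]
top r box [285 153  26  26] area 523 cen [297.1052 165.3021]
top r box [415 154  18  18] area 253 cen [423.7194 162.8577]
top r box [364 214   7   7] area 41 cen [366.7561 217.    ]
top r box [409 224  18  18] area 258 cen [417.4612 232.2558]
top y box [207 159  26  26] area 530 cen [219.4736 171.8604]
top y box [349 167  18  17] area 249 cen [357.8755 175.0321]
top y box [219 213  19  18] area 260 cen [227.8577 221.3038]
top y box [294 232   8   8] area 51 cen [297.4314 235.4706]
```

```bash
sed -i 's/(S>130)&(V>60)).astype(np.uint8),"y"/(S>100)\&(V>40)).astype(np.uint8),"y"/' h.py
cat > m.py <<'E'
from h import *
np.set_printoptions(precision=4,suppress=True)
C={n:vision.read_camera(n) for n in("scene","top")}
S={"jar_red":((249,166),(417,232),"r"),"bot_red":((281,181),(367,217),"r"),"hb_red":((186,213),(424,155),"r"),"hj_red":((319,251),(297,165),"r"),
"jar_yel":((416,216),(228,221),"y"),"bot_yel":((350,188),(297,235),"y"),"hb_yel":((263,224),(358,175),"y"),"hj_yel":((415,276),(219,172),"y")}
def el(n,uv,col):
    f=C[n]["frame"];b=min(blobs(f,col),key=lambda b:np.hypot(*(b[1]-uv)))
    k=max(cv2.findContours(b[2].astype(np.uint8),cv2.RETR_EXTERNAL,cv2.CHAIN_APPROX_NONE)[0],key=len)
    x,y,w,h=b[0][:4];return np.array([x+(w-1)/2,y+(h-1)/2]),b[0][:4]
for k,(a,b,c) in S.items():
    p,bp=el("scene",a,c);q,bq=el("top",b,c);X,g=tri(C["scene"],p,C["top"],q)
    print(k,p,bp[2:],q,bq[2:],"X",X,"gap",round(g,4),"r",round(np.hypot(X[0],X[1]),3))
E
python3 m.py
```

```text
jar_red [248.5 166.5] [16 12] [417.5 232. ] [20 19] X [ 0.4476 -0.2399  0.0546] gap 0.0001 r 0.508
bot_red [281. 181.] [9 9] [366.5 217.5] [8 8] X [ 0.4861 -0.1098  0.0605] gap 0.0007 r 0.498
hb_red [196.  212.5] [21 16] [424. 163.] [19 19] X [ 0.6422 -0.2776  0.0086] gap 0.0004 r 0.7
hj_red [319. 251.] [33 27] [297. 165.] [27 27] X [0.641  0.0731 0.008 ] gap 0.0011 r 0.645
jar_yel [416.5 216. ] [22 17] [228.  221.5] [19 18] X [0.4806 0.2495 0.0536] gap 0.0019 r 0.541
bot_yel [350. 188.] [9 9] [297.5 235.5] [8 8] X [0.4416 0.0684 0.0604] gap 0.0008 r 0.447
hb_yel [263. 224.] [21 17] [357.5 175. ] [18 17] X [ 0.6105 -0.0936  0.009 ] gap 0.0003 r 0.618
hj_yel [415.  275.5] [37 30] [219.5 171.5] [26 26] X [0.6253 0.2869 0.0084] gap 0.0014 r 0.688
```

Heights match the given sizes: lids about 54 mm, caps about 60 mm and holder mid-height about 8 mm. The ray gaps are under 2 mm and every point is within reach. I'll start with the yellow jar.

Emit:
move_arm(
  increments="0.332 -0.331 -0.125 0 0 0;0.332 -0.331 -0.125 0 0 0;0.332 -0.331 -0.125 0 0 0;0.332 -0.331 -0.125 0 0 0;0.332 -0.331 -0.125 0 0 0;0.332 -0.331 -0.125 0 0 0;0.332 -0.331 -0.125 0 0 0;0.332 -0.331 -0.125 0 0 0;0.332 -0.331 -0.125 0 0 0;0.332 -0.331 -0.125 0 0 0;0.332 -0.331 -0.125 0 0 0;0.332 -0.331 -0.125 0 0 0",
  hand=0,
  newtons=40,
)

```text
t: 1.2
ee_pos: [0.4826, 0.2473, 0.2782]
tcp_rot: [-0.396, -3.116, 0.003]
ft_force: [-0.1, -0.4, -0.3]
width: 0.086
finger_force: 0.0
```

Emit:
move_arm(
  increments="0 0 0 0 0 0;0 0 0 0 0 0;0 0 0 0 0 0;0 0 0 0 0 0",
)

```text
t: 1.53
ee_pos: [0.4804, 0.2511, 0.2802]
tcp_rot: [0.391, 3.117, 0.001]
ft_force: [0.7, -0.1, 0.6]
width: 0.0856
finger_force: 0.0
```

Run:
```python
from h import *
np.set_printoptions(precision=4,suppress=True)
o=readout.get_obs();print(o["ee_pos"],o["tcp_rot"],o["q"],o["ft_force"])
c=vision.read_camera("wrist");cv2.imwrite("pics/w1.png",c["frame"][:,:,::-1]);print(c["camera_matrix"],-c["R"].T@c["t"],c["R"])
```

```text
[0.4804 0.2511 0.2802] [0.3909 3.1168 0.0011] [ 0.4188 -0.0539  1.5976  0.0004  1.5972 -0.9025] [ 0.6558 -0.0921  0.5876]
[[309.7069   0.     321.3467]
 [  0.     309.7069 200.9393]
 [  0.       0.       1.    ]] [0.4069 0.2698 0.2496] [[ 0.2458  0.9693  0.001 ]
 [ 0.9255 -0.235   0.2971]
 [ 0.2883 -0.0721 -0.9548]]
```

View pics/w1.png

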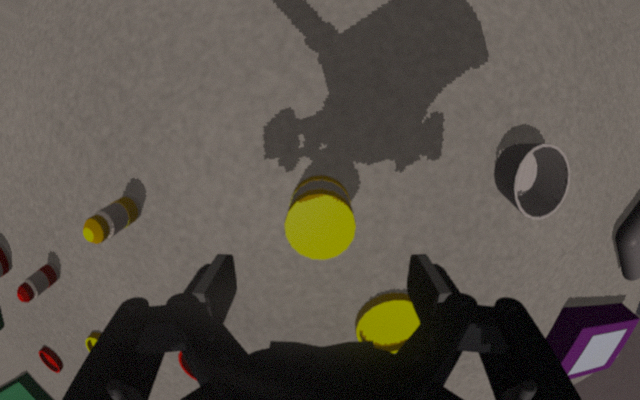

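The wrist view shows the yellow lid centred at about (320,226). Cast onto z = 0.06, that gives (0.481, 0.250), within 1 mm of the two-camera fix. The steel cup at (533,180) is clear. I'll descend and grip.

Emit:
move_arm(
  increments="0 0 -0.015 0 0 0;0 -0.001 -0.035 0 0 0;0 -0.001 -0.055 0 0 0;0 -0.001 -0.075 0 0 0;0 -0.001 -0.087 0 0 0;0 -0.001 -0.091 0 0 0;0 -0.001 -0.091 0 0 0;0 -0.001 -0.091 0 0 0",
)

```text
t: 2.25
ee_pos: [0.481, 0.2497, 0.1897]
tcp_rot: [0.392, 3.116, 0.001]
ft_force: [0.7, -0.3, 0.3]
width: 0.0853
finger_force: 0.0
```

Emit:
move_arm(
  increments="0 0 0 0 0 0;0 0 0 0 0 0;0 0 0 0 0 0;0 0 0 0 0 0;0 0 0 0 0 0;0 0 0 0 0 0;0 0 0 0 0 0;0 0 0 0 0 0;0 0 0 0 0 0;0 0 0 0 0 0;0 0 0 0 0 0;0 0 0 0 0 0",
  hand=255,
  newtons=40,
)

```text
t: 3.25
ee_pos: [0.4813, 0.2494, 0.19]
tcp_rot: [0.393, 3.115, 0.002]
ft_force: [-0.2, 0.4, 5.2]
width: 0.0475
finger_force: 41.8
```

Emit:
move_arm(
  increments="0 0 0.01 0 0 0;0 0 0.025 0 0 0;0 0 0.04 0 0 0;0.01 0.003 0.05 0 0 0;0.03 0.008 0.05 0 0 0;0.055 0.014 0.05 0 0 0;0.08 0.021 0.05 0 0 0;0.105 0.027 0.05 0 0 0;0.125 0.033 0.05 0 0 0;0.139 0.036 0.05 0 0 0;0.144 0.038 0.05 0 0 0;0.144 0.038 0.05 0 0 0",
)

```text
t: 4.25
ee_pos: [0.6254, 0.2872, 0.2377]
tcp_rot: [-0.393, -3.115, 0.001]
ft_force: [-0.8, -0.3, -2.0]
width: 0.0471
finger_force: 41.6
```

```bash
cat > w.py <<'E'
import sys
from h import *
np.set_printoptions(precision=4,suppress=True)
o=readout.get_obs();print(o["t"],o["ee_pos"],o["width"],o["finger_force"],o["ft_force"])
for n in ("top","scene"):
    c=vision.read_camera(n);cv2.imwrite(f"pics/{n}_{sys.argv[1]}.png",c["frame"][:,:,::-1])
    for k in "ry":
        for s,p,m in blobs(c["frame"],k,20):
            print(n,k,s[:5],"z.014",onz(c,(s[0]+(s[2]-1)/2,s[1]+(s[3]-1)/2),.008)[:2])
E
python3 w.py a
```

```text
4.25 [0.6254 0.2872 0.2377] 0.047063772239762075 41.5783666796051 [-0.819  -0.2976 -1.9951]
top r [284 152  27  27 559] z.014 [0.6412 0.0726]
top r [415 154  19  19 280] z.014 [ 0.6422 -0.2776]
top r [363 214   8   8  51] z.014 [ 0.4928 -0.1148]
top r [408 223  20  19 283] z.014 [ 0.452  -0.2502]
top y [224 166   9  16  90] z.014 [0.6196 0.2627]
top y [349 166  18  18 249] z.014 [ 0.6121 -0.0936]
top y [294 232   8   8  52] z.014 [0.4464 0.0714]
scene r [586  65  20  16 215] z.014 [-1.2295  0.7994]
scene r [240 161  17  12 160] z.014 [ 0.3802 -0.2932]
scene r [277 177   9   9  55] z.014 [ 0.4125 -0.1561]
scene r [243 179  14   6  53] z.014 [ 0.4537 -0.2385]
scene r [278 194   9   6  45] z.014 [ 0.4825 -0.1128]
scene r [186 205  21  16 266] z.014 [ 0.6416 -0.2785]
scene r [303 238  33  27 705] z.014 [0.6407 0.0736]
scene y [346 184   9   9  63] z.014 [0.3635 0.041 ]
scene y [345 201  10   7  52] z.014 [0.4382 0.0686]
scene y [253 216  21  17 278] z.014 [ 0.6095 -0.0945]
scene y [409 231  24  21 402] z.014 [0.5094 0.2732]
scene y [397 253  37  38 897] z.014 [0.6131 0.2848]
```

View pics/scene_a.png

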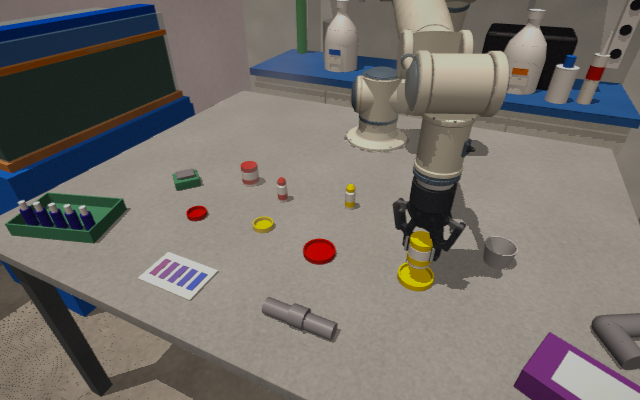

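The scene view shows the yellow jar held upright at (419,250), directly over its large yellow holder at (416,276). I'll lower it gently.

Emit:
move_arm(
  increments="0 0 -0.008 0 0 0;0 0 -0.018 0 0 0;0 0 -0.028 0 0 0;0 0 -0.036 0 0 0;0 0 -0.041 0 0 0;0 0 -0.043 0 0 0;0 0 -0.045 0 0 0;0 0 -0.046 0 0 0;0 0 -0.046 0 0 0;0 0 -0.046 0 0 0",
)

```text
t: 5.18
ee_pos: [0.625, 0.2873, 0.194]
tcp_rot: [0.393, 3.116, 0.001]
ft_force: [-3.9, -1.9, 4.5]
width: 0.0471
finger_force: 42.0
```

Emit:
move_arm(
  increments="0 0 0 0 0 0;0 0 0 0 0 0;0 0 0 0 0 0;0 0 0 0 0 0;0 0 0 0 0 0;0 0 0 0 0 0;0 0 0 0 0 0;0 0 0 0 0 0",
  hand=0,
)

```text
t: 5.85
ee_pos: [0.6249, 0.2873, 0.1926]
tcp_rot: [-0.393, -3.117, 0.0]
ft_force: [-0.4, 0.9, -0.4]
width: 0.0854
finger_force: 0.0
```

Emit:
move_arm(
  increments="0 0 0.01 0 0 0;0 0 0.03 0 0 0;0 0 0.055 0 0 0;0 0 0.075 0 0 0;0 0 0.087 0 0 0;0 0 0.087 0 0 0",
)

```text
t: 6.35
ee_pos: [0.6254, 0.2874, 0.2848]
tcp_rot: [0.392, 3.111, 0.005]
ft_force: [0.8, -0.4, 0.6]
width: 0.0851
finger_force: 0.0
```

```bash
python3 w.py b | grep -E " y |^[0-9]"
```

```text
6.35 [0.6254 0.2874 0.2848] 0.085134937647944 0.0 [ 0.8375 -0.4391  0.5797]
top y [217 164   7  10  46] z.014 [0.634  0.2852]
top y [224 166   9  17  88] z.014 [0.6182 0.2627]
top y [349 167  18  17 247] z.014 [ 0.6107 -0.0936]
top y [294 232   8   8  52] z.014 [0.4464 0.0714]
scene y [346 184   9   9  64] z.014 [0.3635 0.041 ]
scene y [345 201  10   7  52] z.014 [0.4382 0.0686]
scene y [253 216  21  17 278] z.014 [ 0.6095 -0.0945]
scene y [407 248  25  21 420] z.014 [0.5682 0.2831]
scene y [397 262  37  29 510] z.014 [0.626  0.2879]
```

Emit:
move_arm(
  increments="-0.02 -0.024 0 0 0 0;-0.045 -0.054 0 0 0 0;-0.07 -0.083 0 0 0 0;-0.095 -0.113 0 0 0 0;-0.12 -0.143 0 0 0 0;-0.145 -0.173 0 0 0 0;-0.168 -0.2 0 0 0 0;-0.18 -0.214 0 0 0 0;-0.184 -0.219 0 0 0 0;-0.184 -0.219 0 0 0 0;-0.184 -0.219 0 0 0 0",
)

```text
t: 7.37
ee_pos: [0.4411, 0.0685, 0.2788]
tcp_rot: [-0.393, -3.116, -0.0]
ft_force: [0.6, -0.1, 0.1]
width: 0.0855
finger_force: 0.0
```

```bash
cat > wr.py <<'E'
import sys
from h import *
np.set_printoptions(precision=4,suppress=True)
col,z=sys.argv[1],float(sys.argv[2])
o=readout.get_obs();print(o["t"],o["ee_pos"],o["tcp_rot"])
c=vision.read_camera("wrist");K=c["camera_matrix"]
cv2.imwrite(f"pics/w_{sys.argv[3]}.png",c["frame"][:,:,::-1])
for s,p,m in blobs(c["frame"],col,40):
    q=np.array([s[0]+(s[2]-1)/2,s[1]+(s[3]-1)/2]);d=q-K[:2,2];r=np.hypot(*d);t=r/K[0,0]
    v=c["R"].T@np.r_[d/r*np.sin(t),np.cos(t)];O=-c["R"].T@c["t"]
    print(s,(O+v*(z-O[2])/v[2])[:2])
E
python3 wr.py y 0.06 c
```

```text
7.3667 [0.4411 0.0685 0.2788] [-0.3935 -3.1159 -0.0005]
[308 189  31  16 111] [0.4216 0.0746]
[306 209  35  36 918] [0.4415 0.0696]
[522 275  43  31 347] [0.5556 0.2462]
[543 311  39  37 761] [0.6257 0.2855]
```

View pics/w_c.png

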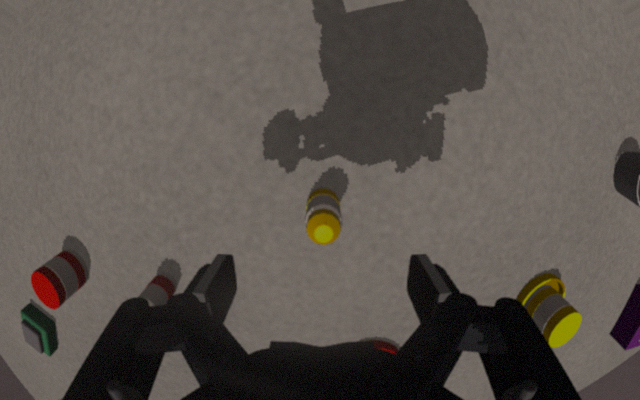

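The wrist view shows the yellow bottle cap at (323,227), giving (0.4415, 0.0696), and it is centred under the tool. The yellow jar stands in its holder at (560,328), with its lid at (0.626, 0.286). I'll descend and grip the bottle.

Emit:
move_arm(
  increments="0 0 -0.015 0 0 0;0 0.001 -0.035 0 0 0;0 0.001 -0.055 0 0 0;0 0.001 -0.075 0 0 0;0 0.001 -0.087 0 0 0;0 0.001 -0.091 0 0 0;0 0.001 -0.091 0 0 0;0 0.001 -0.091 0 0 0",
)

```text
t: 8.08
ee_pos: [0.4414, 0.0696, 0.1893]
tcp_rot: [0.392, 3.117, 0.0]
ft_force: [0.1, -0.5, 0.4]
width: 0.0856
finger_force: 0.0
```

Emit:
move_arm(
  increments="0 0 0 0 0 0;0 0 0 0 0 0;0 0 0 0 0 0;0 0 0 0 0 0;0 0 0 0 0 0;0 0 0 0 0 0;0 0 0 0 0 0;0 0 0 0 0 0;0 0 0 0 0 0;0 0 0 0 0 0;0 0 0 0 0 0;0 0 0 0 0 0",
  hand=255,
  newtons=30,
)

```text
t: 9.08
ee_pos: [0.4411, 0.0692, 0.1892]
tcp_rot: [0.393, 3.116, 0.0]
ft_force: [-1.2, -1.1, 5.8]
width: 0.0253
finger_force: 29.8
```

Emit:
move_arm(
  increments="0 0 0.01 0 0 0;0 0 0.025 0 0 0;0 0 0.045 0 0 0;0.012 -0.012 0.06 0 0 0;0.035 -0.034 0.06 0 0 0;0.06 -0.058 0.06 0 0 0;0.085 -0.082 0.06 0 0 0;0.11 -0.106 0.06 0 0 0;0.135 -0.13 0.06 0 0 0;0.155 -0.149 0.06 0 0 0;0.166 -0.16 0.06 0 0 0;0.169 -0.163 0.06 0 0 0",
)

```text
t: 10.08
ee_pos: [0.611, -0.0958, 0.2478]
tcp_rot: [-0.396, -3.115, 0.001]
ft_force: [-0.6, -0.1, 0.1]
width: 0.0249
finger_force: 29.6
```

Emit:
move_arm(
  increments="0 0 0 0 0 0;0 0 0 0 0 0;0 0 0 0 0 0",
)

```text
t: 10.33
ee_pos: [0.6093, -0.0928, 0.2486]
tcp_rot: [-0.391, -3.116, -0.001]
ft_force: [0.6, -0.0, 0.1]
width: 0.0249
finger_force: 29.6
```

```bash
python3 w.py d | head -1; python3 wr.py y 0.124 d
python3 - <<'E'
import cv2,numpy as np
a=cv2.imread("pics/scene_d.png")[130:280,180:380];b=cv2.imread("pics/w_d.png")
cv2.imwrite("pics/d.png",np.vstack([cv2.resize(a,(400,300)),cv2.resize(b,(400,250))]))
E
```

```text
10.3333 [ 0.6093 -0.0928  0.2486] 0.024921435625406982 29.605808691121638 [ 0.631  -0.0481  0.1107]
10.4333 [ 0.6094 -0.0928  0.249 ] [0.3913 3.1171 0.0002]
[634 132   6  38 177] [0.577  0.0707]
[ 284  182   73   80 3846] [ 0.5711 -0.0835]
[ 292  281   59   59 2586] [ 0.606 -0.092]
```

View pics/d.png

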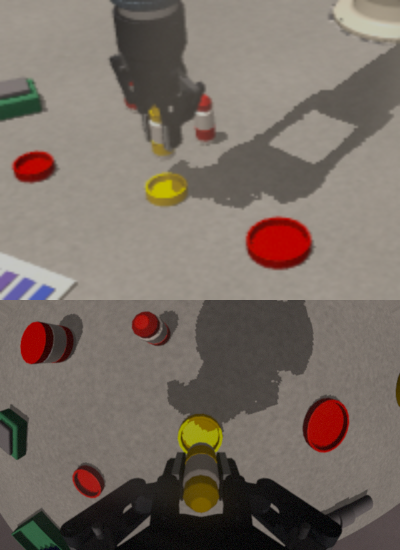

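The bottle hangs upright over the small yellow holder: scene crop bottle (158,130), holder (166,188). The wrist view puts the cap about 3 mm behind the tool axis. I'll lower with a 2 mm x trim.

Emit:
move_arm(
  increments="0.001 0 -0.01 0 0 0;0.002 0 -0.022 0 0 0;0.002 0 -0.034 0 0 0;0.002 0 -0.044 0 0 0;0.002 0 -0.05 0 0 0;0.002 0 -0.053 0 0 0;0.002 0 -0.055 0 0 0;0.002 0 -0.056 0 0 0;0.002 0 -0.056 0 0 0;0.002 0 -0.056 0 0 0",
)

```text
t: 11.32
ee_pos: [0.6121, -0.0938, 0.1933]
tcp_rot: [0.393, 3.116, -0.0]
ft_force: [-1.4, 0.4, 1.2]
width: 0.0252
finger_force: 29.8
```

Emit:
move_arm(
  increments="0 0 -0.0007 0 0 0;0 0 -0.0015 0 0 0;0 0 -0.0015 0 0 0",
)

```text
t: 11.57
ee_pos: [0.6122, -0.0938, 0.1932]
tcp_rot: [0.393, 3.115, -0.0]
ft_force: [-4.7, 1.1, 7.3]
width: 0.0249
finger_force: 30.4
```

In contact with the floor; releasing.

Emit:
move_arm(
  increments="0 0 0.001 0 0 0;0 0 0.001 0 0 0;0 0 0.001 0 0 0;0 0 0.001 0 0 0;0 0 0.001 0 0 0;0 0 0.001 0 0 0;0 0 0.001 0 0 0;0 0 0.001 0 0 0;0 0 0.001 0 0 0",
  hand=0,
)

```text
t: 12.32
ee_pos: [0.6119, -0.0938, 0.1921]
tcp_rot: [-0.393, -3.117, -0.0]
ft_force: [0.3, -0.4, -0.9]
width: 0.0855
finger_force: 0.0
```

Emit:
move_arm(
  increments="0 0 0.01 0 0 0;0 0 0.03 0 0 0;0 0 0.055 0 0 0;0 0 0.075 0 0 0;0 0 0.088 0 0 0;0 0 0.088 0 0 0;0 0 0.088 0 0 0",
)

```text
t: 12.9
ee_pos: [0.612, -0.0938, 0.281]
tcp_rot: [0.393, 3.115, -0.0]
ft_force: [-0.1, 0.1, 0.5]
width: 0.0854
finger_force: 0.0
```

```bash
python3 wr.py y 0.064 e;python3 wr.py r 0.06 e
```

```text
12.9 [ 0.612  -0.0938  0.281 ] [ 0.3927  3.1152 -0.0002]
[614 106  26  61 758] [0.6037 0.1913]
[ 289  169   64   77 2930] [ 0.5989 -0.0909]
12.95 [ 0.6118 -0.0937  0.2794] [-0.3928 -3.1161 -0.    ]
[ 228   28   38   36 1046] [ 0.4879 -0.1091]
[  60   37   51   61 2343] [ 0.4514 -0.2331]
[107  43  31  54 413] [ 0.469  -0.1992]
[249  44  30  30 159] [ 0.4993 -0.101 ]
[ 470  148   70   81 4345] [0.618  0.0399]
[ 131  248   48   51 1766] [ 0.6201 -0.2314]
```

Emit:
move_arm(
  increments="-0.02 -0.003 0 0 0 0;-0.05 -0.006 0 0 0 0;-0.08 -0.01 0 0 0 0;-0.105 -0.013 0 0 0 0;-0.12 -0.015 0 0 0 0;-0.126 -0.016 0 0 0 0;-0.126 -0.016 0 0 0 0;-0.126 -0.016 0 0 0 0;-0.126 -0.016 0 0 0 0",
)

```text
t: 13.75
ee_pos: [0.4866, -0.1097, 0.2797]
tcp_rot: [-0.393, -3.117, -0.0]
ft_force: [-0.2, -0.8, -0.3]
width: 0.0853
finger_force: 0.0
```

```bash
python3 wr.py r 0.06 f; python3 wr.py y 0.064 f; python3 w.py f | grep "y "
```

```text
13.75 [ 0.4866 -0.1097  0.2797] [-0.3925 -3.1166 -0.0004]
[153 170  40  53 414] [ 0.4412 -0.204 ]
[ 114  181   59   65 2851] [ 0.4468 -0.234 ]
[305 188  33  21 179] [ 0.4681 -0.1051]
[306 208  34  36 946] [ 0.4866 -0.1088]
[ 487  261   59   52 1934] [0.5848 0.0363]
13.8 [ 0.4866 -0.1096  0.2798] [-0.3923 -3.1166 -0.0004]
[616 201  24  53 481] [0.5717 0.1871]
[ 342  291   53   47 1343] [ 0.5637 -0.093 ]
top y [206 159  27  26 473] z.014 [0.6256 0.2877]
scene y [256 202   9   9  69] z.014 [ 0.5466 -0.1433]
scene y [253 217  21  16 219] z.014 [ 0.6113 -0.0935]
scene y [407 248  25  21 418] z.014 [0.5682 0.2831]
scene y [397 262  37  29 509] z.014 [0.626  0.2879]
```

View pics/w_f.png

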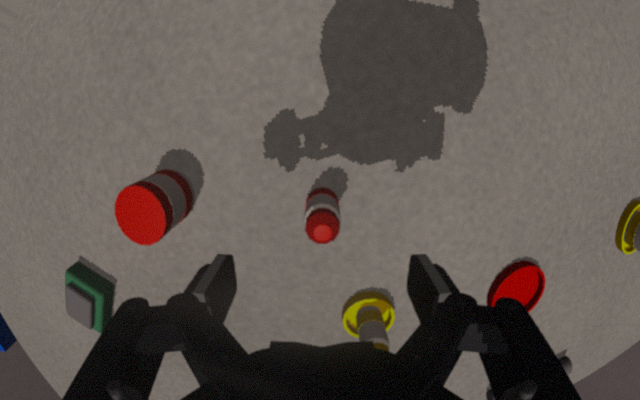

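The wrist view shows the red bottle cap at (322,226), giving (0.4866, -0.1088) and centred. The yellow bottle stands inside its holder at (370,318). I'll descend and grip the red bottle.

Emit:
move_arm(
  increments="0 0 -0.015 0 0 0;0 0.001 -0.035 0 0 0;0 0.001 -0.055 0 0 0;0 0.001 -0.075 0 0 0;0 0.001 -0.087 0 0 0;0 0.001 -0.091 0 0 0;0 0.001 -0.091 0 0 0;0 0.001 -0.091 0 0 0",
)

```text
t: 14.62
ee_pos: [0.4863, -0.1088, 0.19]
tcp_rot: [0.393, 3.116, -0.0]
ft_force: [0.4, -0.2, -0.5]
width: 0.0853
finger_force: 0.0
```

Emit:
move_arm(
  increments="0 0 0 0 0 0;0 0 0 0 0 0;0 0 0 0 0 0;0 0 0 0 0 0;0 0 0 0 0 0;0 0 0 0 0 0;0 0 0 0 0 0;0 0 0 0 0 0;0 0 0 0 0 0;0 0 0 0 0 0;0 0 0 0 0 0;0 0 0 0 0 0",
  hand=255,
  newtons=30,
)

```text
t: 15.62
ee_pos: [0.4861, -0.1089, 0.1897]
tcp_rot: [0.393, 3.116, -0.0]
ft_force: [0.3, 0.0, 5.7]
width: 0.0252
finger_force: 29.9
```

Emit:
move_arm(
  increments="0 0 0.01 0 0 0;0 0 0.025 0 0 0;0 0 0.045 0 0 0;0.011 -0.012 0.06 0 0 0;0.033 -0.035 0.06 0 0 0;0.056 -0.06 0.06 0 0 0;0.079 -0.085 0.06 0 0 0;0.102 -0.11 0.06 0 0 0;0.125 -0.135 0.06 0 0 0;0.143 -0.154 0.06 0 0 0;0.153 -0.165 0.06 0 0 0;0.157 -0.169 0.06 0 0 0",
)

```text
t: 16.62
ee_pos: [0.6436, -0.2795, 0.2478]
tcp_rot: [-0.395, -3.115, -0.001]
ft_force: [-0.0, 0.0, -0.5]
width: 0.0253
finger_force: 29.5
```

Emit:
move_arm(
  increments="0 0 0 0 0 0;0 0 0 0 0 0;0 0 0 0 0 0",
)

```text
t: 16.87
ee_pos: [0.6425, -0.2768, 0.2492]
tcp_rot: [-0.392, -3.116, -0.001]
ft_force: [-0.4, 0.9, -1.0]
width: 0.0251
finger_force: 29.5
```

```bash
python3 wr.py r 0.12 g; python3 w.py g | grep "r "
python3 - <<'E'
import cv2,numpy as np
a=cv2.imread("pics/scene_g.png")[130:280,130:330];b=cv2.imread("pics/w_g.png")
cv2.imwrite("pics/g.png",np.vstack([cv2.resize(a,(400,300)),cv2.resize(b,(400,250))]))
E
```

```text
16.8667 [ 0.6425 -0.2768  0.2492] [-0.3918 -3.1164 -0.0008]
[ 619   97   21   70 1166] [ 0.6013 -0.1142]
[ 287  179   73   85 4077] [ 0.6058 -0.2668]
[ 293  281   58   59 2641] [ 0.6422 -0.2766]
top r [284 152  27  27 560] z.014 [0.6412 0.0726]
top r [425 160   9  11  64] z.014 [ 0.6364 -0.291 ]
scene r [586  65  20  16 215] z.014 [-1.2295  0.7994]
scene r [240 161  17  12 164] z.014 [ 0.3802 -0.2932]
scene r [182 173   6   8  35] z.014 [ 0.5114 -0.4321]
scene r [243 179  15   6  59] z.014 [ 0.4531 -0.2372]
scene r [184 189  12   8  42] z.014 [ 0.5741 -0.3586]
scene r [186 205  21  16 266] z.014 [ 0.6416 -0.2785]
scene r [303 238  33  27 705] z.014 [0.6407 0.0736]
```

View pics/g.png

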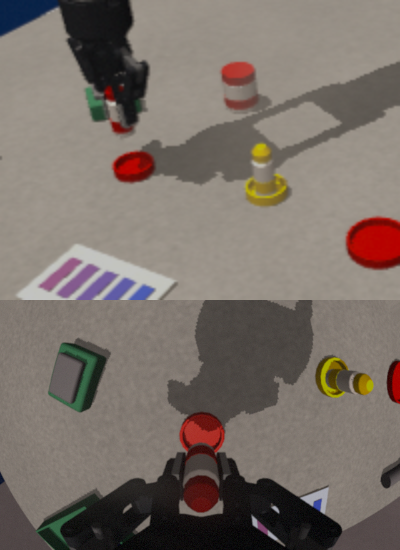

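The red bottle hangs over the small red holder: scene crop bottle (120,110), holder (133,166). The cap measures (0.642, -0.277), on target. The yellow bottle stands upright in its holder at (265,175). I'll lower the red bottle.

Emit:
move_arm(
  increments="0 0 -0.01 0 0 0;0 0 -0.022 0 0 0;0 0 -0.034 0 0 0;0 0 -0.044 0 0 0;0 0 -0.05 0 0 0;0 0 -0.053 0 0 0;0 0 -0.055 0 0 0;0 0 -0.0565 0 0 0;0 0 -0.0575 0 0 0;0 0 -0.0575 0 0 0;0 0 -0.0575 0 0 0",
)

```text
t: 17.93
ee_pos: [0.643, -0.2778, 0.1938]
tcp_rot: [0.393, 3.116, -0.001]
ft_force: [-4.4, 1.8, 6.6]
width: 0.0255
finger_force: 30.1
```

Emit:
move_arm(
  increments="0 0 0.001 0 0 0;0 0 0.001 0 0 0;0 0 0.001 0 0 0;0 0 0.001 0 0 0;0 0 0.001 0 0 0;0 0 0.001 0 0 0;0 0 0.001 0 0 0;0 0 0.001 0 0 0;0 0 0.001 0 0 0",
  hand=0,
)

```text
t: 18.68
ee_pos: [0.6429, -0.2778, 0.1926]
tcp_rot: [-0.393, -3.117, -0.0]
ft_force: [-0.1, 0.1, 0.2]
width: 0.0854
finger_force: 0.0
```

Emit:
move_arm(
  increments="0 0 0.01 0 0 0;0 0 0.03 0 0 0;0 0 0.055 0 0 0;0 0 0.075 0 0 0;0 0 0.087 0 0 0;0 0 0.087 0 0 0;0 0 0.087 0 0 0",
)

```text
t: 19.27
ee_pos: [0.643, -0.2778, 0.2805]
tcp_rot: [0.393, 3.115, -0.001]
ft_force: [0.6, -0.6, -0.9]
width: 0.0854
finger_force: 0.0
```

Emit:
move_arm(
  increments="-0.025 0.005 0 0 0 0;-0.06 0.011 0 0 0 0;-0.095 0.018 0 0 0 0;-0.13 0.025 0 0 0 0;-0.16 0.031 0 0 0 0;-0.185 0.036 0 0 0 0;-0.195 0.038 0 0 0 0;-0.195 0.038 0 0 0 0;-0.195 0.038 0 0 0 0;-0.195 0.038 0 0 0 0",
)

```text
t: 20.1
ee_pos: [0.4483, -0.2398, 0.2787]
tcp_rot: [-0.393, -3.116, -0.001]
ft_force: [-0.2, 0.8, -0.5]
width: 0.0852
finger_force: 0.0
```

```bash
python3 wr.py r 0.06 h
```

```text
20.1 [ 0.4483 -0.2398  0.2787] [-0.3927 -3.1159 -0.0011]
[ 286  173   72   85 4328] [ 0.4405 -0.2375]
[ 570  255   42   54 1405] [0.5815 0.0077]
```

View pics/w_h.png

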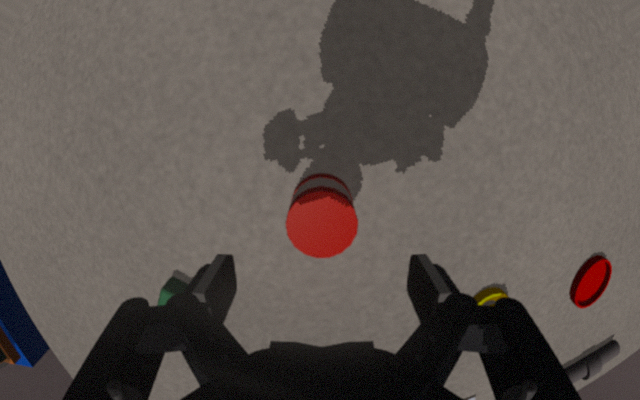

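The wrist view shows the red lid at (322,224), centred under the tool. The cleaner at (175,290) is well outside the left finger's path. I'll descend and grip the red jar.

Emit:
move_arm(
  increments="0 0 -0.015 0 0 0;-0.001 0 -0.035 0 0 0;-0.001 0 -0.055 0 0 0;-0.001 0 -0.075 0 0 0;-0.001 0 -0.087 0 0 0;-0.001 0 -0.091 0 0 0;-0.001 0 -0.091 0 0 0;-0.001 0 -0.091 0 0 0",
)

```text
t: 20.82
ee_pos: [0.4474, -0.2399, 0.1893]
tcp_rot: [0.393, 3.116, -0.0]
ft_force: [0.2, 0.2, 0.1]
width: 0.0852
finger_force: 0.0
```

Emit:
move_arm(
  increments="0 0 0 0 0 0;0 0 0 0 0 0;0 0 0 0 0 0;0 0 0 0 0 0;0 0 0 0 0 0;0 0 0 0 0 0;0 0 0 0 0 0;0 0 0 0 0 0;0 0 0 0 0 0;0 0 0 0 0 0;0 0 0 0 0 0;0 0 0 0 0 0",
  hand=255,
  newtons=40,
)

```text
t: 21.82
ee_pos: [0.4473, -0.2399, 0.19]
tcp_rot: [0.393, 3.115, -0.001]
ft_force: [0.6, -0.3, 6.2]
width: 0.0469
finger_force: 41.6
```

Emit:
move_arm(
  increments="0 0 0.01 0 0 0;0 0 0.03 0 0 0;0 0 0.055 0 0 0;0.003 0.012 0.078 0 0 0;0.008 0.037 0.09 0 0 0;0.014 0.067 0.09 0 0 0;0.02 0.099 0.09 0 0 0;0.027 0.133 0.09 0 0 0;0.034 0.167 0.09 0 0 0;0.043 0.2 0.09 0 0 0;0.05 0.22 0.09 0 0 0;0.053 0.23 0.09 0 0 0",
)

```text
t: 22.82
ee_pos: [0.5001, -0.0072, 0.2787]
tcp_rot: [-0.388, -3.117, -0.001]
ft_force: [-0.8, -0.1, -1.5]
width: 0.0469
finger_force: 41.6
```

Emit:
move_arm(
  increments="0.015 0.009 0 0 0 0;0.035 0.021 0 0 0 0;0.06 0.035 0 0 0 0;0.085 0.05 -0.01 0 0 0;0.108 0.064 -0.02 0 0 0;0.126 0.074 -0.03 0 0 0;0.137 0.081 -0.035 0 0 0;0.141 0.083 -0.04 0 0 0;0.141 0.083 -0.04 0 0 0;0.141 0.083 -0.04 0 0 0;0.141 0.083 -0.04 0 0 0",
)

```text
t: 23.73
ee_pos: [0.6405, 0.0725, 0.2393]
tcp_rot: [0.394, 3.117, -0.0]
ft_force: [0.4, 0.6, -1.8]
width: 0.0471
finger_force: 41.6
```

```bash
python3 wr.py r 0.11 i; python3 w.py i | grep -v "y "
python3 - <<'E'
import cv2,numpy as np
a=cv2.imread("pics/scene_i.png")[130:280,170:370];b=cv2.imread("pics/w_i.png")
cv2.imwrite("pics/i.png",np.vstack([cv2.resize(a,(400,300)),cv2.resize(b,(400,250))]))
E
```

```text
23.7333 [0.6405 0.0725 0.2393] [ 0.394   3.1166 -0.0005]
[ 269  166  108   90 5542] [0.6002 0.0831]
[ 260  243  122  105 9965] [0.6332 0.074 ]
[ 18 263  33  43 843] [ 0.6043 -0.0878]
[  0 300  13  21 203] [ 0.62   -0.1536]
23.7833 [0.6405 0.0725 0.2396] 0.047217261240343894 41.5651363361394 [ 0.4046  0.7341 -1.3606]
top r [415 153  19  20 237] z.014 [ 0.6437 -0.2777]
top r [285 159  25  20 319] z.014 [0.6313 0.0726]
scene r [586  65  20  16 215] z.014 [-1.2295  0.7994]
scene r [187 190   9  10  73] z.014 [ 0.5803 -0.3479]
scene r [186 206  21  15 227] z.014 [ 0.6434 -0.277 ]
scene r [307 208  19  19 269] z.014 [0.5279 0.0124]
scene r [308 231  21  10  98] z.014 [0.5922 0.0483]
scene r [303 240  33  25 645] z.014 [0.6438 0.075 ]
```

View pics/i.png

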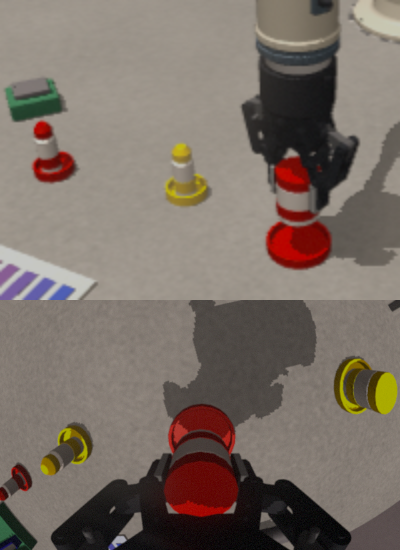

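The red jar hangs upright over the large red holder: crop jar (296,190), holder (298,242). The red and yellow bottles stand in their holders. I'll lower the jar.

Emit:
move_arm(
  increments="0 0 -0.008 0 0 0;0 0 -0.018 0 0 0;0 0 -0.028 0 0 0;0 0 -0.036 0 0 0;0 0 -0.041 0 0 0;0 0 -0.043 0 0 0;0 0 -0.045 0 0 0;0 0 -0.046 0 0 0;0 0 -0.0465 0 0 0;0 0 -0.0465 0 0 0",
)

```text
t: 24.72
ee_pos: [0.6408, 0.0733, 0.194]
tcp_rot: [0.393, 3.117, -0.0]
ft_force: [-5.6, 0.1, 6.3]
width: 0.0468
finger_force: 42.1
```

Emit:
move_arm(
  increments="0 0 0.0005 0 0 0;0 0 0.0005 0 0 0;0 0 0.0005 0 0 0;0 0 0.0005 0 0 0;0 0 0.0005 0 0 0;0 0 0.0005 0 0 0;0 0 0.0005 0 0 0;0 0 0.0005 0 0 0;0 0 0.0005 0 0 0",
  hand=0,
)

```text
t: 25.47
ee_pos: [0.6409, 0.0732, 0.1926]
tcp_rot: [0.393, 3.117, -0.0]
ft_force: [-0.7, 0.3, 0.1]
width: 0.0856
finger_force: 0.0
```

Emit:
move_arm(
  increments="0 0 0.01 0 0 0;0 0 0.03 0 0 0;0 0 0.055 0 0 0;0 0 0.075 0 0 0;0 0 0.1 0 0 0;-0.03 0 0.12 0 0 0;-0.06 0 0.14 0 0 0;-0.1 0 0.15 0 0 0;-0.14 0 0.15 0 0 0;-0.17 0 0.15 0 0 0;-0.2 0 0.15 0 0 0;-0.22 0 0.15 0 0 0",
)

```text
t: 26.47
ee_pos: [0.4185, 0.0733, 0.3439]
tcp_rot: [0.392, 3.115, 0.001]
ft_force: [-0.3, -0.3, -0.2]
width: 0.0852
finger_force: 0.0
```

Emit:
move_arm(
  increments="0.02 0.05 0 0 0 0;0.03 0.09 0 0 0 0;0.03 0.13 0 0 0 0;0.03 0.17 0 0 0 0;0.02 0.21 0 0 0 0;0 0.25 0 0 0 0;-0.02 0.28 0 0 0 0;-0.05 0.31 0 0 0 0;-0.08 0.34 0 0 0 0;-0.11 0.37 0 0 0 0;-0.13 0.39 0 0 0 0;-0.15 0.4 0 0 0 0",
)

```text
t: 27.47
ee_pos: [0.2683, 0.4754, 0.3435]
tcp_rot: [-0.389, -3.117, -0.003]
ft_force: [0.4, 0.8, 0.4]
width: 0.0851
finger_force: 0.0
```

```bash
cat > f.py <<'E'
from h import *
np.set_printoptions(precision=4,suppress=True)
C={n:vision.read_camera(n) for n in("scene","top")}
print(readout.get_obs()["ee_pos"],readout.get_obs()["finger_force"])
for n in C:
    f=C[n]["frame"];cv2.imwrite(f"pics/{n}_fin.png",f[:,:,::-1])
    for c in "ry":
        for s,p,m in blobs(f,c,20): print(n,c,s[:5],"mid",s[0]+(s[2]-1)/2,s[1]+(s[3]-1)/2)
H={"hb_red":(.6422,-.2776),"hb_yel":(.6107,-.0937),"hj_red":(.641,.0731),"hj_yel":(.6255,.2872)}
for k,v in H.items():
    z=(.008,.063) if "hb" in k else (.008,.058)
    print(k,"expected",[(n,*[proj(C[n],(*v,q)).round(1) for q in z]) for n in C])
a=C["top"]["frame"][130:260,170:490,::-1];b=C["scene"]["frame"][140:300,160:480,::-1]
cv2.imwrite("pics/fin.png",np.vstack([cv2.resize(a,(640,260)),cv2.resize(b,(640,320))]))
E
python3 f.py
```

```text
[0.268  0.4749 0.3436] 0.0
scene r [587  67  19  14 164] mid 596.0 73.5
scene r [187 190   9  10  73] mid 191.0 194.5
scene r [186 206  21  15 229] mid 196.0 213.0
scene r [308 225  22  19 334] mid 318.5 234.0
scene r [303 242  33  23 433] mid 319.0 253.0
scene y [256 202   9   9  68] mid 260.0 206.0
scene y [253 217  20  16 217] mid 262.5 224.5
scene y [407 248  25  21 418] mid 419.0 258.0
scene y [397 262  37  29 509] mid 415.0 276.0
top r [284 152  27  27 517] mid 297.0 165.0
top r [415 153  19  20 237] mid 424.0 162.5
top y [206 159  27  26 472] mid 219.0 171.5
top y [349 166  18  18 198] mid 357.5 174.5
hb_red expected [('scene', array([196.1, 212.7]), array([191.9, 195. ])), ('top', array([424., 163.]), array([428.9, 157.6]))]
hb_yel expected [('scene', array([263. , 224.3]), array([261. , 206.2])), ('top', array([357.5, 175. ]), array([359.1, 170.1]))]
hj_red expected [('scene', array([318.7, 251. ]), array([318.7, 233.9])), ('top', array([296.8, 165.1]), array([295.5, 160.2]))]
hj_yel expected [('scene', array([414.7, 275.7]), array([418.3, 258.1])), ('top', array([219.2, 171.5]), array([214.5, 167. ]))]
```

View pics/fin.png

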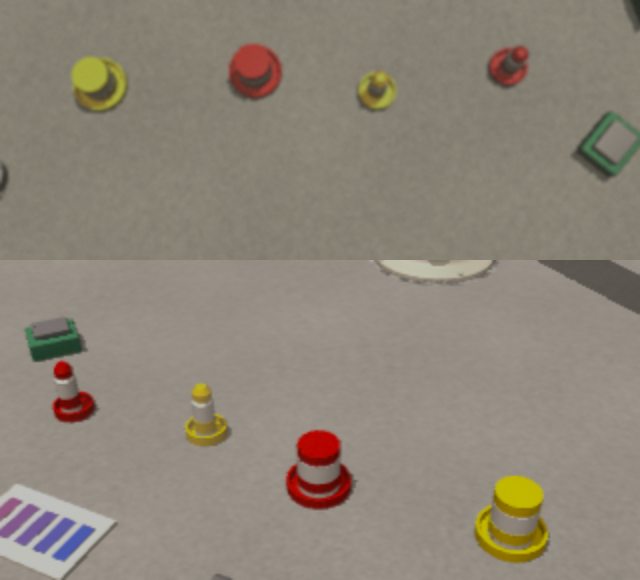

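All four stand upright in their holders. Scene-view lid and cap centres are within about 1 px of where centred, upright items should appear: red bottle (191,194.5), yellow bottle (260,206), red jar (318.5,234), yellow jar (419,258). The arm is clear, and both the steel cup and the cleaner are where they started. Handing in.

```bash
python3 -c "
from bench import ticket
print(ticket.hand_in())"
```

```text
the job is handed in; nothing more can be done
None
```

All four containers stand upright in their matching holders, checked in both camera views with the steel cup and magnet cleaner not moved, and the job is handed in at about 27.5 s; hand-in returned no verdict.

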